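# Start the gingerbread timers in order

### The arm

A 6-joint arm with a two-finger parallel gripper is mounted at the origin on the work surface. World frame = base frame: x ahead of the robot, y to its left, z up, the work surface at z = 0. Lengths are in mm, angles in degrees, forces in N, time in s.
With the tool pointing down it reaches from about 350 to 850 mm from the base axis. Payload 8.1 kg.
Tool frame: the origin (TCP) lies at the very end of the fingers, on their centre line; the grasp point (between the pads) lies 19 mm behind it; z points along the fingers, y is the line along which they close (so a half turn about z gives the same grasp; the last joint's range is limited). The gripper opens to 85 mm and grips with 20 to 120 N. Pads are 22 mm wide; open, the fingers measure 114 mm over their backs; the gripper's body (76 mm by 85 mm) begins 54 mm behind the grasp point. The pads swing forward as they close: fully open they stand 13 mm farther back than shut.
Start: joints at [66.956, 7.471, 85.268, -0, 87.261, -4.893], TCP at [186.895, 570.154, 231.292] pointing down, gripper open.
Joint ranges: [-169.43, 169.43], [-51.17, 129.36], [1.28, 143.12], [-76.62, 256.62], [0, 156.53], [-152.29, 152.29]. Speed limits (degrees/s): [136.94, 136.94, 159.86, 180, 180, 180].

### API

Orientations are given as [roll, pitch, yaw] about the fixed x, y, z axes, in that order (R = Rz(yaw) Ry(pitch) Rx(roll)).
In Python, from bench import sense, eyes, job, models gives the robot as it stands. The module is installed in compiled form; this text tells all that it offers.
- The arm moves only by the tool apply_moves, never from a script. Its argument "rows" is a list of rows, each a list of 6 numbers: the shift along the tool's x, y, z in mm, then the turn, a rotation vector about the tool's x, y, z in rad. In form: [[dx, dy, dz, rx, ry, rz], ...]. A call has exactly 5 rows; each row shifts and turns the commanded pose from where the row before left it, along the tool's axes as they then stand; what a row does not reach is not made up. A row lasts 1/8 s, in which the tool goes at most 62.5 mm and 10.7 degrees, less where a joint would pass 70% of its speed; a pose out of reach is approached as far as the arm can. A call is refused whole if a number of a shift passes 62.5 or a number of a turn 0.188, either way. A call with a gripper value outside its range is refused whole. "fingers" is the finger opening in mm, from 0 to 85.4, set as the call begins (left out, the last holds). The fingers move at their own pace and stop on an object; "grip_force" is the grip in N (left out, the last holds). Time passes only in rows, so rows that do not move let the fingers close, or fill a call up. It gives the time, the measured TCP pose, the force, the opening and the grip force at its end, in the units of the state.
- sense(): the state, without advancing time (a new reading comes with each control period).
- eyes.snapshot(name): name is "scene" or "top"; returns (picture, depth): 480x640x3 uint8, red, green, blue; 480x640 float32, mm along the optical axis (not along the pixel's ray), 0 where there is no reading.
- eyes.get_calibration(name): a dict with "intrinsics" (3x3 intrinsics, pixels), "R" (3x3) and "t" (3): a world point X has camera coordinates R X + t. Camera axes: x right, y down, z forward; pixel columns grow to the right and rows downward; lengths in mm; the calibration is good to about 2 mm. A picture is of the moment at which its call begins. get_calibration takes no time and is no camera call.
- job.hand_in(): hands the job in; it is judged then, once.
Trained networks look in the newest picture that a camera, given by its name, has taken for a name from the list of things; names that differ only in an ending like _2 or _b are one class to them, and where a whole thing is asked for, a point or a joint stands for the part that bears it (a point fixed in the world has none). Each returns a list of dicts, best first, with "confidence" (0 to 1); they miss things now and then, are a little off and sometimes report something else, mostly with a low value. They report only what shows in the picture. A call takes as long as a camera call. They do not tell look-alikes from the thing itself.
- models.boxes_of(name, camera): "xyz" ([x, y, z] in mm, in world coordinates, good to about 4 mm: the middle of the surface that is visible of it).
- models.cut_out(name, camera): "pixels" (480x640 bool, what is visible of it).
- models.place_of(name, camera): "xyz" ([x, y, z] in mm, in world coordinates, good to about 4 mm: a listed point, or the origin of a listed thing).
The state is a dict: "time": time; "joint_pos": joint angles; "qd": joint speeds; "joint_efforts": joint torques, N m; "tool_pos": TCP position; "tcp_rot": TCP orientation; "ft_force": force on the tool from outside, world axes, zero at the start; "wrist_torque": the same for the moment, N m; "finger_gap": finger opening in mm; "grip_force": force on a finger pad.
Only numpy, scipy, OpenCV 4.12 (cv2) and the standard library are available. Lean on these libraries where they do the work, as an engineer would, in place of code of your own. Each camera call takes 0.05 s, during which the arm holds its last target. There are 200 camera calls.

### The job

Three trays of gingerbread have gone into the oven one after another, so start their timers in that order: with the fingertips press the key on top of the large round timer, then the one on the square timer, then the one on the oblong timer, each gently and all the way down. Do not lift or shift the timers, leave the key of the small round timer up, and leave everything else on the worktop where it is.

Things in the scene. Friction and masses are not known exactly. Their poses are not given: they have to be found in the camera images.
- timer_large_round: The large round kitchen timer: white plastic cylinder, 90 mm across, 45 mm tall, loose on the worktop, about 0.3 kg. Origin at the centre of its underside, z up. One round black key stands in the middle of its top.
- keytop_large_round (a point): Centre of the top face of the large round timer's key, a black round cap 28 mm across; when up its face is 64 mm above the timer's underside and 19 mm above the timer's top. The cap is cushioned: it gives under the finger by 2 N per mm, up to 6 mm, on top of the key's own travel, and springs back. The point goes down with the cap and key.
- key_large_round (a joint): Travel of the large round timer's key in m: 0 = up (as at the start), 0.008 = fully down against its stop. It takes about 3 N to push straight down, has no spring, and stays where it is left.
- timer_square: The square kitchen timer: white plastic square block, 70 x 70 mm, 55 mm tall, loose on the worktop, about 0.3 kg. Origin at the centre of its underside, z up. One round black key stands in the middle of its top.
- keytop_square (a point): Centre of the top face of the square timer's key, a black round cap 28 mm across; when up its face is 74 mm above the timer's underside and 19 mm above the timer's top. The cap is cushioned: it gives under the finger by 2 N per mm, up to 6 mm, on top of the key's own travel, and springs back. The point goes down with the cap and key.
- key_square (a joint): Travel of the square timer's key in m: 0 = up (as at the start), 0.008 = fully down against its stop. It takes about 3 N to push straight down, has no spring, and stays where it is left.
- timer_oblong: The oblong kitchen timer: white plastic oblong block, 52 mm (x) by 110 mm (y), 45 mm tall, loose on the worktop, about 0.3 kg. Origin at the centre of its underside, z up. One round black key stands in the middle of its top.
- keytop_oblong (a point): Centre of the top face of the oblong timer's key, a black round cap 28 mm across; when up its face is 64 mm above the timer's underside and 19 mm above the timer's top. The cap is cushioned: it gives under the finger by 2 N per mm, up to 6 mm, on top of the key's own travel, and springs back. The point goes down with the cap and key.
- key_oblong (a joint): Travel of the oblong timer's key in m: 0 = up (as at the start), 0.008 = fully down against its stop. It takes about 3 N to push straight down, has no spring, and stays where it is left.
- timer_small_round: The small round kitchen timer: white plastic cylinder, 56 mm across, 45 mm tall, loose on the worktop, about 0.3 kg. Origin at the centre of its underside, z up. One round black key stands in the middle of its top. This is the spare timer, not to be pressed.
- keytop_small_round (a point): Centre of the top face of the small round timer's key, a black round cap 28 mm across; when up its face is 64 mm above the timer's underside and 19 mm above the timer's top. The cap is cushioned: it gives under the finger by 2 N per mm, up to 6 mm, on top of the key's own travel, and springs back. The point goes down with the cap and key.
- key_small_round (a joint): Travel of the small round timer's key in m: 0 = up (as at the start), 0.008 = fully down against its stop. It takes about 3 N to push straight down, has no spring, and stays where it is left.
- mug: Brown mug, 76 mm across, 85 mm tall, with a handle. A bystander, loose, to be left where it is. Origin at its underside.
- bowl: Small white bowl, 100 mm across, 45 mm tall. A bystander, loose, to be left where it is. Origin at its underside.
- cutter: Round metal biscuit cutter, a ring 68 mm across, 30 mm tall. A bystander, loose, to be left where it is. Origin at its underside.
- jar: Amber glass jar with a steel lid, 60 mm across, 85 mm tall. A bystander, loose, to be left where it is. Origin at its underside.
- spatula: Spatula lying flat. A bystander, loose, to be left where it is. Origin at its underside.
- brush: Pastry brush lying flat. A bystander, loose, to be left where it is. Origin at its underside.
Things that resemble listed ones, but are neither listed nor needed, are in the scene too. Leave any purple look-alike of the timer_square alone.

How it is judged (in metres and radians):
On the way, in this order (a step that is already met when the one before it is completed fails the run):
1. the large round timer's key is down while the square and oblong timers' keys are still up (value of joint key_large_round above 0.005 m and value of joint each of key_square, key_oblong below 0.002 m), for 0.1 s.
2. then the square timer's key is down too, the oblong timer's key still up (value of joint each of key_large_round, key_square above 0.005 m and value of joint key_oblong below 0.002 m), for 0.1 s.
3. then the oblong timer's key is down too (value of joint each of key_large_round, key_square, key_oblong above 0.005 m), for 0.1 s.
At the end, for the whole second after the job is handed in: The keys of the large round, square and oblong timers are down (more than 5 mm of their 8 mm travel), that of the small round timer is up (less than 2 mm), all four timers stand upright and at rest within 20 mm of where they were, and the other loose things are within 30 mm of where they were (all of step 3 and value of joint key_small_round below 0.002 m and linear speed of each of timer_large_round, timer_square, timer_oblong, timer_small_round below 0.02 m/s and distance of each of timer_large_round, timer_square, timer_oblong, timer_small_round from where it was at the start of the episode below 0.02 m and angle between each of timer_large_round, timer_square, timer_oblong, timer_small_round's own z axis and vertical below 0.1 rad and distance of each of mug, bowl, cutter, jar, spatula, brush from where it was at the start of the episode below 0.03 m); the robot touches nothing.
It fails at once if a timer is pressed or pushed with more than 22 N (contact force between any of the fingers, the arm and timer_large_round above 22 N or contact force between any of the fingers, the arm and timer_square above 22 N or contact force between any of the fingers, the arm and timer_oblong above 22 N or contact force between any of the fingers, the arm and timer_small_round above 22 N).
It fails at once if a timer is lifted by more than 10 mm, tipped by more than 0.25 rad or shifted by more than 20 mm (height (world z) of any of timer_large_round, timer_square, timer_oblong, timer_small_round above 0.01 m or angle between any of timer_large_round, timer_square, timer_oblong, timer_small_round's own z axis and vertical above 0.25 rad or distance of any of timer_large_round, timer_square, timer_oblong, timer_small_round from where it was at the start of the episode above 0.02 m).
It fails at once if the small round timer's key is pressed (2 mm or more) (value of joint key_small_round above 0.002 m).
It fails at once if a bystander (mug, bowl, cutter, jar, spatula, brush) is moved by more than 30 mm (distance of any of mug, bowl, cutter, jar, spatula, brush from where it was at the start of the episode above 0.03 m).
It also fails if it takes over 42 s, if anything falls off the work surface, if the arm or the gripper's body presses on something with over 40 N, if the wrist force passes 120 N, or if a joint passes its speed limit or range.

## Working session

There is one attempt and no reset: what is moved stays moved. The work goes in short steps, Python scripts to look and compute and a tool call to move; the robot and the scene stay as the last step left them, time stands still between calls to the robot, and variables do not carry over. Pictures are saved under pics/ and viewed, at most 10 in all, crops included, and the job is handed in when it is done.

Besides the shell and the picture viewer there is one more tool, called after "Call:" as name(argument=value, ...) on one line, values as JSON. apply_moves: Moves the arm, as the interface text tells. Its arguments: {"type":"object","properties":{"rows":{"type":"array"},"fingers":{"type":"number"},"grip_force":{"type":"number"}},"required":["rows"]}

```bash
mkdir -p pics
python3 - <<'E'
from bench import sense, eyes, models
import cv2
s=sense();print(s['time'],s['tool_pos'],s['tcp_rot'],s['finger_gap'])
for c in ("top","scene"):
    p,d=eyes.snapshot(c);cv2.imwrite(f"pics/{c}0.png",p[:,:,::-1])
    for n in ("large_round","square","oblong","small_round"):
        for r in models.place_of("keytop_"+n,c)[:4]: print(c,n,[round(float(v)) for v in r["xyz"]],round(r["confidence"],2))
k=eyes.get_calibration("top");print(k)
E
```

```text
0.0 [186.68307741 569.66362034 230.26035492] [-1.79898862e+02 -8.30089753e-03  1.61849939e+02] 85.29698266033117
top large_round [446, 82, 63] 0.54
top square [255, 279, 76] 0.66
top square [550, 340, 73] 0.51
top square [263, 465, 74] 0.45
top square [611, -98, 63] 0.45
top oblong [470, -311, 64] 0.53
top small_round [765, -39, 2] 0.68
top small_round [611, -96, 62] 0.42
scene large_round [448, 83, 66] 0.61
scene large_round [471, -312, 64] 0.53
scene square [553, 331, 76] 0.65
scene square [262, 466, 74] 0.51
scene square [259, 274, 71] 0.44
scene oblong [470, -316, 64] 0.56
scene small_round [612, -102, 63] 0.61
{'intrinsics': array([[496.3915516 ,   0.        , 315.97410265],
       [  0.        , 496.3915516 , 239.98871488],
       [  0.        ,   0.        ,   1.        ]]), 'R': array([[-2.40791459e-02, -9.99701414e-01, -4.15662062e-03],
       [-9.88527287e-01,  2.44297466e-02, -1.49053649e-01],
       [ 1.49110689e-01,  5.19848354e-04, -9.88820374e-01]]), 't': array([  96.24819517,  503.73534644, 1268.07584245])}
```

View pics/top0.png

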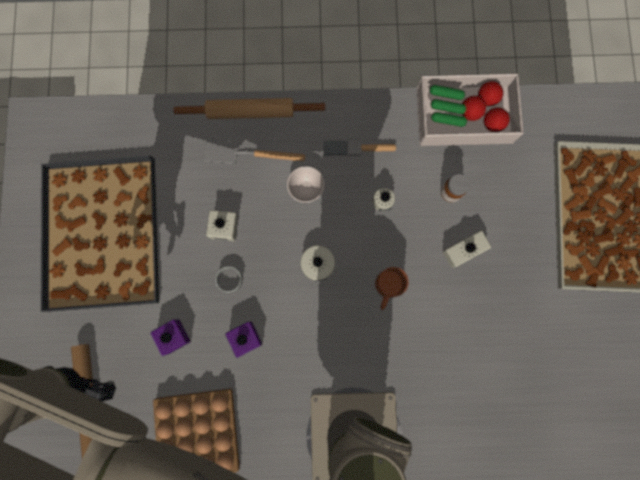

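View pics/scene0.png

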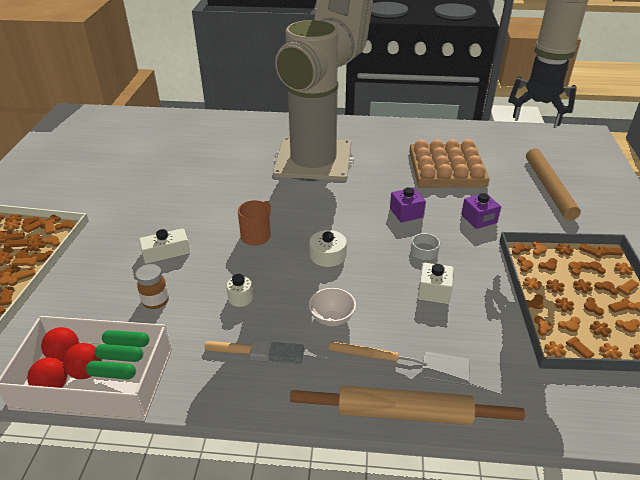

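The top view shows these candidates:
- Square timers: the white one at (221,224), and purple look-alikes at (168,337) and (242,339). The white one is meant.
- Round timers: the large one at (317,262), and the small spare at (384,198).
- Oblong timer: (468,248).

The scene view agrees. Next I'll measure the black caps and make a confirming crop.

```bash
cat > h.py <<'E'
import numpy as np, cv2
from bench import eyes
def ray(cal,u,v,z):
    K,R,t=cal["intrinsics"],np.array(cal["R"]),np.array(cal["t"])
    d=R.T@np.linalg.solve(K,[u,v,1.]); c=-R.T@t
    return c+d*(z-c[2])/d[2]
def pix(cal,X):
    p=cal["intrinsics"]@(np.array(cal["R"])@X+np.array(cal["t"])); return p[:2]/p[2]
E
python3 - <<'E'
from h import *
G={"large":(448,82,64),"square":(552,335,74),"oblong":(470,-313,64)}
tiles=[]
for c in("top","scene"):
    p,d=eyes.snapshot(c);cal=eyes.get_calibration(c);g=p.max(2)
    K,R,t=cal["intrinsics"],np.array(cal["R"]),np.array(cal["t"])
    for n,X in G.items():
        u,v=np.round(pix(cal,np.array(X,float))).astype(int);w=14
        sub=g[v-w:v+w+1,u-w:u+w+1]
        nn,lab,st,ce=cv2.connectedComponentsWithStats((sub<50).astype(np.uint8))
        i=min([i for i in range(1,nn) if st[i,4]>15],key=lambda i:np.hypot(*(ce[i]-w)))
        uu,vv=u-w+ce[i][0],v-w+ce[i][1]
        zs=[];m=np.argwhere(lab==i)
        for a,b in m:
            y,x=v-w+a,u-w+b
            if d[y,x]>0:
                Xc=np.linalg.solve(K,[x,y,1.])*d[y,x]; zs.append(R.T@(Xc-t))
        zs=np.array(zs);top=zs[zs[:,2]>X[2]-5]
        print(c,n,"px",round(uu,1),round(vv,1),"bbox",st[i],"plane",ray(cal,uu,vv,X[2]-2).round(1),"depth med top",np.median(top,0).round(1),len(top), "mid", ((top.min(0)+top.max(0))/2).round(1))
        t_=cv2.resize(p[v-25:v+26,u-25:u+26],(260,260),interpolation=cv2.INTER_CUBIC);tiles.append(t_)
cv2.imwrite("pics/crop.png",np.vstack([np.hstack(tiles[:3]),np.hstack(tiles[3:])])[:,:,::-1])
E
```

```text
top large px 317.5 261.2 bbox [11 10  8 10 62] plane [447.3  81.4  62. ] depth med top [447.6  82.4  63.6] 59 mid [446.4  81.3  64.2]
top square px 219.5 222.2 bbox [11  9  9  9 60] plane [553.3 331.5  72. ] depth med top [553.3 330.4  72.5] 58 mid [553.5 331.9  73. ]
top oblong px 470.0 247.0 bbox [ 9  8  9  9 65] plane [ 474.4 -311.8   62. ] depth med top [ 474.1 -311.2   64.2] 63 mid [ 473.9 -311.1   63.9]
scene large px 327.4 236.6 bbox [ 9 11 11 10 82] plane [451.2  81.8  62. ] depth med top [449.4  81.5  63.6] 62 mid [447.4  83.   62.8]
scene square px 437.3 270.4 bbox [ 7 10 12 12 72] plane [559.3 331.3  72. ] depth med top [558.3 331.4  73.5] 49 mid [552.8 331.7  73.5]
scene oblong px 161.5 234.3 bbox [ 8 13 12 10 93] plane [ 479.1 -312.    62. ] depth med top [ 478.  -312.2   63.5] 72 mid [ 477.1 -311.9   63.5]
```

View pics/crop.png

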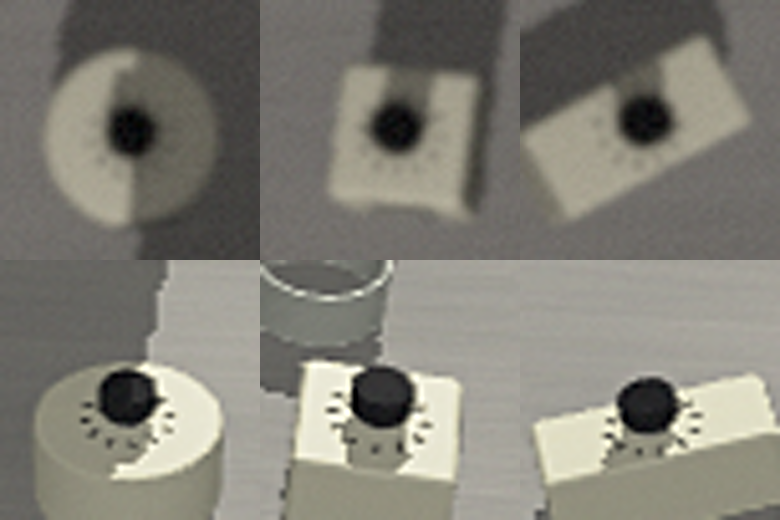

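The crop confirms the three white timers, each with a black cap and tick marks. The cap centres, averaging both views and weighting the top one, are:
- Large round: about (448.5, 82, 64)
- Square: about (555, 331, 74)
- Oblong: about (476, -312, 64)

These match the given heights and are within reach. I'll close the fingers and move over the large round timer.

Call:
apply_moves(rows=[[-40, -38, 12, 0, 0, 0], [-40, -38, 12, 0, 0, 0], [-40, -38, 12, 0, 0, 0], [-40, -38, 12, 0, 0, 0], [-40, -38, 12, 0, 0, 0]], fingers=0)

```text
time: 1.23
tool_pos: [318.4, 325.8, 171.2]
tcp_rot: [180.0, 0.0, 161.9]
ft_force: [1.0, -0.6, 0.5]
finger_gap: 0.0
grip_force: 0.0
```

Call:
apply_moves(rows=[[-40, -38, 12, 0, 0, 0], [-40, -38, 12, 0, 0, 0], [-40, -38, 12, 0, 0, 0], [-40, -38, 12, 0, 0, 0], [-40, -38, 12, 0, 0, 0]])

```text
time: 1.85
tool_pos: [449.5, 82.8, 111.4]
tcp_rot: [180.0, 0.1, 161.8]
ft_force: [0.3, 0.9, -1.2]
finger_gap: -0.0
grip_force: 0.0
```

Call:
apply_moves(rows=[[0, 0, 0, 0, 0, 0], [0, 0, 0, 0, 0, 0], [0, 0, 0, 0, 0, 0], [0, 0, 0, 0, 0, 0], [0, 0, 0, 0, 0, 0]])

```text
time: 2.48
tool_pos: [448.5, 85.2, 111.5]
tcp_rot: [180.0, 0.0, 161.9]
ft_force: [-0.5, -0.8, 0.3]
finger_gap: -0.0
grip_force: 0.0
```

Call:
apply_moves(rows=[[-0.8, -2.3, 10, 0, 0, 0], [0, 0, 10, 0, 0, 0], [0, 0, 10, 0, 0, 0], [0, 0, 8, 0, 0, 0], [0, 0, 5, 0, 0, 0]])

```text
time: 3.1
tool_pos: [448.3, 82.0, 67.5]
tcp_rot: [-180.0, -0.0, 161.8]
ft_force: [-0.2, 0.4, -0.3]
finger_gap: 0.1
grip_force: 0.0
```

Call:
apply_moves(rows=[[0, 0, 1.5, 0, 0, 0], [0, 0, 1.5, 0, 0, 0], [0, 0, 1.5, 0, 0, 0], [0, 0, 1.5, 0, 0, 0], [0, 0, 1.5, 0, 0, 0]])

```text
time: 3.72
tool_pos: [449.0, 82.0, 61.1]
tcp_rot: [180.0, 0.0, 161.8]
ft_force: [-0.7, -0.2, 2.8]
finger_gap: -0.1
grip_force: 1.4
```

Call:
apply_moves(rows=[[0, 0, 1.5, 0, 0, 0], [0, 0, 1.5, 0, 0, 0], [0, 0, 1.5, 0, 0, 0], [0, 0, 1.0, 0, 0, 0], [0, 0, 1.0, 0, 0, 0]])

```text
time: 4.35
tool_pos: [448.9, 82.0, 54.4]
tcp_rot: [180.0, 0.0, 161.8]
ft_force: [1.4, -0.3, 4.2]
finger_gap: -0.0
grip_force: 1.6
```

Call:
apply_moves(rows=[[0, 0, 1.0, 0, 0, 0], [0, 0, 0.7, 0, 0, 0], [0, 0, 0, 0, 0, 0], [0, 0, 0, 0, 0, 0], [0, 0, 0, 0, 0, 0]])

```text
time: 4.97
tool_pos: [449.0, 82.1, 53.0]
tcp_rot: [180.0, 0.0, 161.9]
ft_force: [0.4, -0.3, 5.6]
finger_gap: 0.1
grip_force: 3.0
```

The force rose past 3 N, so the key is at its stop. Next I'll retract and move to the square timer.

Call:
apply_moves(rows=[[0, 0, -4, 0, 0, 0], [0, 0, -10, 0, 0, 0], [0, 0, -16, 0, 0, 0], [0, 0, -16, 0, 0, 0], [0, 0, -16, 0, 0, 0]])

```text
time: 5.6
tool_pos: [448.9, 82.0, 116.2]
tcp_rot: [180.0, 0.0, 161.8]
ft_force: [0.4, 0.1, -0.1]
finger_gap: 0.2
grip_force: 0.0
```

Call:
apply_moves(rows=[[-4.6, 54, 0, 0, 0, 0], [-4.6, 54, 0, 0, 0, 0], [-4.6, 54, 0, 0, 0, 0], [-4.6, 54, 0, 0, 0, 0], [-4.6, 54, 0, 0, 0, 0]])

```text
time: 6.22
tool_pos: [555.4, 333.3, 115.6]
tcp_rot: [180.0, 0.0, 161.9]
ft_force: [0.4, -1.5, 1.4]
finger_gap: 0.2
grip_force: 0.0
```

Call:
apply_moves(rows=[[0, 0, 0, 0, 0, 0], [0, 0, 9, 0, 0, 0], [0, 0, 9, 0, 0, 0], [0, 0, 9, 0, 0, 0], [0, 0, 8, 0, 0, 0]])

```text
time: 6.85
tool_pos: [554.4, 330.6, 79.0]
tcp_rot: [-180.0, -0.0, 161.8]
ft_force: [-0.0, 0.8, 0.3]
finger_gap: 0.2
grip_force: 0.0
```

Run:
```python
from h import *
from bench import models
for c in("scene","top"):
    p,d=eyes.snapshot(c);cal=eyes.get_calibration(c);K,R,t=cal["intrinsics"],np.array(cal["R"]),np.array(cal["t"])
    for n,X in {"large":(448.5,82,56),"square":(555,331,72),"oblong":(476,-312,64),"small":(611,-98,64)}.items():
        u,v=np.round(pix(cal,np.array(X,float))).astype(int);P=[]
        for y in range(v-6,v+7):
            for x in range(u-6,u+7):
                if d[y,x]>0 and p[y,x].max()<50: P.append(R.T@(np.linalg.solve(K,[x,y,1.])*d[y,x]-t))
        P=np.array(P); print(c,n,np.percentile(P,[50,75,90],axis=0)[:,2].round(1) if len(P) else None)
```

```text
scene large [55.3 56.8 58. ]
scene square [73.  75.8 91.4]
scene oblong [62.4 64.3 65.6]
scene small [63.9 64.8 65.8]
top large [54.5 57.  58.1]
top square [210.5 227.3 236.1]
top oblong [63.6 64.8 66.1]
top small [63.4 65.7 67.3]
```

Call:
apply_moves(rows=[[0, 0, 1.5, 0, 0, 0], [0, 0, 1.5, 0, 0, 0], [0, 0, 1.5, 0, 0, 0], [0, 0, 1.5, 0, 0, 0], [0, 0, 1.5, 0, 0, 0]])

```text
time: 7.58
tool_pos: [554.7, 331.5, 72.3]
tcp_rot: [180.0, 0.0, 161.9]
ft_force: [-0.9, -1.2, 2.4]
finger_gap: -0.0
grip_force: 1.4
```

The large round key is now at about 56 mm, so it is down. I'll press the square key to z ≈ 63.

Call:
apply_moves(rows=[[0, 0, 1.5, 0, 0, 0], [0, 0, 1.5, 0, 0, 0], [0, 0, 1.5, 0, 0, 0], [0, 0, 1.5, 0, 0, 0], [0, 0, 1.0, 0, 0, 0]])

```text
time: 8.2
tool_pos: [554.7, 331.5, 65.1]
tcp_rot: [180.0, 0.0, 161.8]
ft_force: [0.1, 0.8, 2.4]
finger_gap: -0.2
grip_force: 1.4
```

Call:
apply_moves(rows=[[0, 0, 1.0, 0, 0, 0], [0, 0, 1.0, 0, 0, 0], [0, 0, 0, 0, 0, 0], [0, 0, 0, 0, 0, 0], [0, 0, 0, 0, 0, 0]])

```text
time: 8.82
tool_pos: [554.8, 331.5, 63.5]
tcp_rot: [180.0, 0.0, 161.8]
ft_force: [-1.1, -0.4, 4.2]
finger_gap: 0.1
grip_force: 2.6
```

Call:
apply_moves(rows=[[0, 0, 0.7, 0, 0, 0], [0, 0, 0, 0, 0, 0], [0, 0, 0, 0, 0, 0], [0, 0, 0, 0, 0, 0], [0, 0, 0, 0, 0, 0]])

```text
time: 9.45
tool_pos: [554.8, 331.5, 62.9]
tcp_rot: [180.0, 0.0, 161.9]
ft_force: [-1.0, -1.2, 6.6]
finger_gap: -0.0
grip_force: 3.1
```

Call:
apply_moves(rows=[[0, 0, -4, 0, 0, 0], [0, 0, -10, 0, 0, 0], [0, 0, -16, 0, 0, 0], [0, 0, -16, 0, 0, 0], [0, 0, -16, 0, 0, 0]])

```text
time: 10.07
tool_pos: [554.9, 331.5, 126.1]
tcp_rot: [180.0, 0.0, 161.8]
ft_force: [-0.5, -0.1, 0.3]
finger_gap: -0.2
grip_force: 0.0
```

Call:
apply_moves(rows=[[-8.4, -42.4, 0, 0, 0, 0], [-8.4, -42.4, 0, 0, 0, 0], [-8.4, -42.4, 0, 0, 0, 0], [-8.4, -42.4, 0, 0, 0, 0], [-8.4, -42.4, 0, 0, 0, 0]])

```text
time: 10.7
tool_pos: [528.6, 115.6, 125.6]
tcp_rot: [180.0, 0.1, 161.9]
ft_force: [0.2, 0.2, 0.8]
finger_gap: 0.2
grip_force: 0.0
```

Call:
apply_moves(rows=[[-8.4, -42.4, 0, 0, 0, 0], [-8.4, -42.4, 0, 0, 0, 0], [-8.4, -42.4, 0, 0, 0, 0], [-8.4, -42.4, 0, 0, 0, 0], [-8.4, -42.4, 0, 0, 0, 0]])

```text
time: 11.32
tool_pos: [502.5, -99.1, 125.6]
tcp_rot: [180.0, 0.1, 161.9]
ft_force: [0.5, -0.1, -0.3]
finger_gap: 0.1
grip_force: 0.0
```

Call:
apply_moves(rows=[[-8.4, -42.4, 0, 0, 0, 0], [-8.4, -42.4, 0, 0, 0, 0], [-8.4, -42.4, 0, 0, 0, 0], [-8.4, -42.4, 0, 0, 0, 0], [-8.4, -42.4, 0, 0, 0, 0]])

```text
time: 11.95
tool_pos: [476.2, -313.8, 125.5]
tcp_rot: [-180.0, 0.1, 161.8]
ft_force: [1.4, -0.5, -0.1]
finger_gap: 0.0
grip_force: 0.0
```

Call:
apply_moves(rows=[[0, 0, 0, 0, 0, 0], [0, 0, 0, 0, 0, 0], [0, 0, 0, 0, 0, 0], [0, 0, 0, 0, 0, 0], [0, 0, 0, 0, 0, 0]])

```text
time: 12.58
tool_pos: [476.5, -311.6, 124.5]
tcp_rot: [-180.0, 0.0, 161.9]
ft_force: [-0.5, -0.2, -0.4]
finger_gap: -0.1
grip_force: 0.0
```

Run:
```python
from h import *
for c in("scene","top"):
    p,d=eyes.snapshot(c);cal=eyes.get_calibration(c);K,R,t=cal["intrinsics"],np.array(cal["R"]),np.array(cal["t"])
    for n,X in {"large":(448.5,82,56),"square":(555,331,66),"oblong":(476,-312,64),"small":(611,-98,64)}.items():
        u,v=np.round(pix(cal,np.array(X,float))).astype(int);P=[]
        for y in range(v-6,v+7):
            for x in range(u-6,u+7):
                if d[y,x]>0 and p[y,x].max()<50: P.append(R.T@(np.linalg.solve(K,[x,y,1.])*d[y,x]-t))
        P=np.array(P); print(c,n,np.percentile(P,[50,75,90],axis=0)[:,2].round(1) if len(P) else None)
```

```text
scene large [55.  57.1 58.7]
scene square [63.8 66.3 67.1]
scene oblong [62.7 64.3 65.9]
scene small [63.1 64.6 65.6]
top large [55.9 57.6 58.5]
top square [64.6 67.2 69.1]
top oblong [172.6 481.3 490.7]
top small [63.6 65.3 66.6]
```

The square key is down, at about 66 mm. Now the oblong: I'll go from z ≈ 125 to 68, then press.

Call:
apply_moves(rows=[[0, 0, 13, 0, 0, 0], [0, 0, 13, 0, 0, 0], [0, 0, 13, 0, 0, 0], [0, 0, 11, 0, 0, 0], [0, 0, 7, 0, 0, 0]])

```text
time: 13.3
tool_pos: [475.8, -311.9, 66.1]
tcp_rot: [180.0, -0.1, 161.8]
ft_force: [-0.1, -0.8, 0.4]
finger_gap: 0.2
grip_force: 0.0
```

Call:
apply_moves(rows=[[0, 0, 1.5, 0, 0, 0], [0, 0, 1.5, 0, 0, 0], [0, 0, 1.5, 0, 0, 0], [0, 0, 1.5, 0, 0, 0], [0, 0, 1.5, 0, 0, 0]])

```text
time: 13.92
tool_pos: [476.6, -312.5, 60.4]
tcp_rot: [-180.0, 0.1, 161.8]
ft_force: [0.2, -0.5, 3.6]
finger_gap: -0.0
grip_force: 1.4
```

Call:
apply_moves(rows=[[0, 0, 1.5, 0, 0, 0], [0, 0, 1.0, 0, 0, 0], [0, 0, 1.0, 0, 0, 0], [0, 0, 1.0, 0, 0, 0], [0, 0, 1.0, 0, 0, 0]])

```text
time: 14.55
tool_pos: [476.4, -312.3, 54.5]
tcp_rot: [-180.0, 0.0, 161.9]
ft_force: [2.0, -1.1, 3.0]
finger_gap: 0.1
grip_force: 1.6
```

Call:
apply_moves(rows=[[0, 0, 1.0, 0, 0, 0], [0, 0, 1.0, 0, 0, 0], [0, 0, 0, 0, 0, 0], [0, 0, 0, 0, 0, 0], [0, 0, 0, 0, 0, 0]])

```text
time: 15.18
tool_pos: [476.4, -312.3, 52.8]
tcp_rot: [-180.0, 0.0, 161.9]
ft_force: [1.0, 0.3, 5.8]
finger_gap: 0.2
grip_force: 3.1
```

Call:
apply_moves(rows=[[0, 0, -4, 0, 0, 0], [0, 0, -10, 0, 0, 0], [0, 0, -20, 0, 0, 0], [0, 0, -30, 0, 0, 0], [0, 0, -30, 0, 0, 0]])

```text
time: 15.8
tool_pos: [476.1, -312.1, 148.4]
tcp_rot: [-180.0, 0.0, 161.8]
ft_force: [-0.3, -1.0, 0.1]
finger_gap: -0.1
grip_force: 0.0
```

Call:
apply_moves(rows=[[0, 0, 0, 0, 0, 0], [0, 0, 0, 0, 0, 0], [0, 0, 0, 0, 0, 0], [0, 0, 0, 0, 0, 0], [0, 0, 0, 0, 0, 0]])

```text
time: 16.42
tool_pos: [475.9, -311.9, 145.7]
tcp_rot: [180.0, -0.1, 161.8]
ft_force: [0.3, 0.3, -0.0]
finger_gap: 0.2
grip_force: 0.0
```

Run:
```python
from h import *
for c in("scene",):
    p,d=eyes.snapshot(c);cal=eyes.get_calibration(c);K,R,t=cal["intrinsics"],np.array(cal["R"]),np.array(cal["t"])
    cv2.imwrite("pics/end.png",p[:,:,::-1])
    for n,X in {"large":(448.5,82,56),"square":(555,331,66),"oblong":(476,-312,56),"small":(611,-98,64)}.items():
        u,v=np.round(pix(cal,np.array(X,float))).astype(int);P=[]
        for y in range(v-6,v+7):
            for x in range(u-6,u+7):
                if d[y,x]>0 and p[y,x].max()<50: P.append(R.T@(np.linalg.solve(K,[x,y,1.])*d[y,x]-t))
        P=np.array(P); print(c,n,np.percentile(P,[50,75,90],axis=0).round(1).tolist() if len(P) else None)
```

```text
scene large [[452.5, 81.7, 55.0], [456.4, 87.8, 56.3], [459.3, 91.0, 58.2]]
scene square [[560.1, 331.6, 63.6], [563.0, 337.9, 66.2], [564.6, 341.3, 67.7]]
scene oblong [[479.1, -312.1, 54.8], [484.4, -306.2, 56.2], [486.0, -303.7, 57.3]]
scene small [[617.8, -98.8, 63.5], [622.5, -93.4, 64.6], [624.7, -89.4, 65.7]]
```

View pics/end.png

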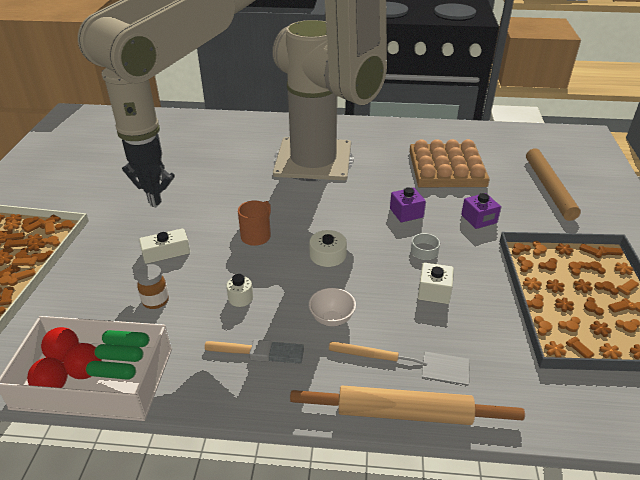

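The final view shows the three keys down at (327,240), (437,273) and (162,238). The small round key is still up at (238,281), nothing has moved, and the arm is clear.

```bash
python3 -c "
from bench import job
print(job.hand_in())"
```

```text
the job is handed in; nothing more can be done
None
```

I pressed the large round, square and oblong timers' keys fully down in that order, with about 7 N at most. In the last picture the small round key was still up and nothing had visibly moved. The job is handed in, but no verdict came back.

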